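Games-room counter: the loaded chip box into the tray

TASK

One of the two identical closed black chip boxes on the counter is full of poker chips and the other is empty. Lift each of them, setting the first down again before lifting the other, to find the heavier one, and set that one flat in the middle of the wooden tray for tonight's game; leave the empty one lying flat on the counter, clear of the tray. Set the boxes down, do not drop them.

Things in the scene. Friction and masses are not known exactly. Their poses are not given: they have to be found in the camera images.
- case_a: one of two outwardly identical closed black plastic chip boxes, 110 (its x) x 58 (its y, grip here) x 50 mm high, grey lid seam and lid panel, small steel latch or hinge on each 58 mm end. Loose, flat on the counter, lid stays shut. Origin: centre of underside, z up. At random either is the loaded one: 0.41 to 0.58 kg, the empty one 0.14 to 0.21 kg. Contents may shift 2 mm.
- case_b: one of two outwardly identical closed black plastic chip boxes, 110 (its x) x 58 (its y, grip here) x 50 mm high, grey lid seam and lid panel, small steel latch or hinge on each 58 mm end. Loose, flat on the counter, lid stays shut. Origin: centre of underside, z up. At random either is the loaded one: 0.41 to 0.58 kg, the empty one 0.14 to 0.21 kg. Contents may shift 2 mm.
- tray: dark wooden open tray fixed to the counter, 200 (its x) x 170 (its y) mm outside, walls 6 mm thick, rim 22 mm above the counter, inner floor 6 mm above the counter. Origin: centre of its underside, at counter height; z up.

How it is judged:
By the outcome, as a careful person would: the job done as asked, in the order asked, and still so for the second after the job is handed in, with the robot touching nothing.
It also fails if it takes over 64 s, if anything falls off the work surface, if the arm or the gripper's body presses on something with over 40 N, if the wrist force passes 120 N, or if a joint passes its speed limit or range.

ROBOT

A 6-joint arm with a two-finger parallel gripper is mounted at the origin on the work surface. World frame = base frame: x ahead of the robot, y to its left, z up, the work surface at z = 0. Lengths are in m, angles in rad, forces in N, time in s.
With the tool pointing down it reaches from about 0.25 to 0.775 m from the base axis. Payload 4 kg.
Tool frame: the origin (TCP) lies at the very end of the fingers, on their centre line; the grasp point (between the pads) lies 19 mm behind it (robot.tcp_to_grasp is the distance from the TCP to the grasp point, in m); z points along the fingers, y is the line along which they close (so a half turn about z gives the same grasp; the last joint's range is limited). The gripper opens to 94 mm and grips with 3 to 60 N. Pads are 16 mm wide; open, the fingers measure 119 mm over their backs; the gripper's body (75 mm by 177 mm) begins 78 mm behind the grasp point.
Start: joints at [-1.434, 0.087, 1.371, -0, 1.684, -0.103], TCP at [0.131, -0.534, 0.206] pointing down, gripper open.
Joint ranges: [-3.1, 3.1], [-0.76, 2.03], [0.27, 2.55], [-1.08, 4.22], [0.17, 2.65], [-2.57, 2.57]. Speed limits (rad/s): [2.79, 2.79, 3.14, 3.14, 3.14, 3.14].

INTERFACE

Orientations are given as [roll, pitch, yaw] about the fixed x, y, z axes, in that order (R = Rz(yaw) Ry(pitch) Rx(roll)).
In Python, from bench import robot gives the robot as it stands.
- The arm moves only by the shell command python3 nudge.py FILE, which reads ROWS from the file FILE. ROWS is a JSON list of rows, 1 to 20 of them, each of 5 numbers: the finger opening in m, then dx, dy, dz in units of 100 mm, then a turn about the tool's z in units of 0.25 rad; each row shifts and turns the commanded pose from where the row before left it, along the tool's axes as they then stand; what a row does not reach is not made up. A row lasts 1/12 s, in which the tool goes at most 0.0417 m and 0.125 rad, less where a joint would pass 70% of its speed; a pose out of reach is approached as far as the arm can. The fingers move at their own pace and stop on an object; the grip force is fixed at half the most. Time passes only in rows, so rows that do not move let the fingers close. It prints the time, the measured TCP pose, the force, the opening and the grip force at its end. Input that does not fit is refused with a message, and nothing moves.
- robot.get_obs(): the state, without advancing time (a new reading comes with each control period).
- robot.snapshot(name): name is "side" or "top"; returns a dict with "color" (400x640x3 uint8, blue, green, red), "fx", "fy", "cx", "cy" (pixels), "k1" (the pictures are not rectified: a ray, as slopes to the right and down, at radius r is drawn at 1 + k1 r^2 times it, then the intrinsics apply), "extrinsics" (4x4, takes a point from world to camera coordinates). Camera axes: x right, y down, z forward; pixel columns grow to the right and rows downward; lengths in m; the calibration is good to about 2 mm. A picture is of the moment at which its call begins. There is no depth.
- robot.close_job(): hands the job in; it is judged then, once.
The state is a dict: "time": time; "joint_positions": joint angles; "qvel": joint speeds; "joint_torque": joint torques, N m; "tool_pos": TCP position; "ee_rot": TCP orientation; "wrist_force": force on the tool from outside, world axes, zero at the start; "wrist_torque": the same for the moment, N m; "width": finger opening in m; "finger_force": force on a finger pad.
Only numpy, scipy, OpenCV 4.12 (cv2) and the standard library are available. Lean on these libraries where they do the work, as an engineer would, in place of code of your own. Each camera call takes 0.05 s, during which the arm holds its last target. There are 200 camera calls.

## Working session

There is one attempt and no reset: what is moved stays moved. The work goes in short steps, Python scripts to look and compute and a shell command to move; the robot and the scene stay as the last step left them, time stands still between calls to the robot, and variables do not carry over. Pictures are saved under pics/ and viewed, at most 10 in all, crops included, and the job is handed in when it is done.

```bash
mkdir -p pics; ls; python3 - <<'E'
from bench import robot
import cv2,numpy as np
for n in("top","side"):
    s=robot.snapshot(n);cv2.imwrite(f"pics/{n}0.png",s["color"])
    print(n,s["fx"],s["fy"],s["cx"],s["cy"],s["k1"]);print(np.round(s["extrinsics"],4))
o=robot.get_obs();print({k:np.round(v,3) for k,v in o.items()})
E
```

```text
bench.py
nudge.py
pics
top 418.8223521825069 418.8223521825069 314.8562956912998 209.37469468167757 0.018721106589959454
[[ 0.0146 -0.9998  0.013   0.0016]
 [-0.9971 -0.0155 -0.074   0.5195]
 [ 0.0742 -0.0119 -0.9972  0.8655]
 [ 0.      0.      0.      1.    ]]
side 417.31608729590675 417.31608729590675 320.5976706719291 199.87855422593236 -0.0498256793360457
[[-0.941  -0.338   0.0164  0.5175]
 [-0.2689  0.7175 -0.6425  0.1485]
 [ 0.2054 -0.609  -0.7661  0.7634]
 [ 0.      0.      0.      1.    ]]
{'time': np.float64(0.1), 'joint_positions': array([-1.434,  0.088,  1.372,  0.   ,  1.684, -0.103]), 'qvel': array([-0.   , -0.001, -0.005, -0.001,  0.001, -0.   ]), 'joint_torque': array([ 2.0000e-03, -3.4125e+01, -3.0330e+01,  7.2000e-02,  3.0000e-02,
       -0.0000e+00]), 'tool_pos': array([ 0.131, -0.534,  0.204]), 'ee_rot': array([-3.14, -0.  ,  0.24]), 'wrist_force': array([-1.04 ,  1.563, -0.089]), 'wrist_torque': array([ 0.012, -0.012, -0.047]), 'finger_force': np.float64(0.0), 'width': np.float64(0.094)}
```

View pics/top0.png

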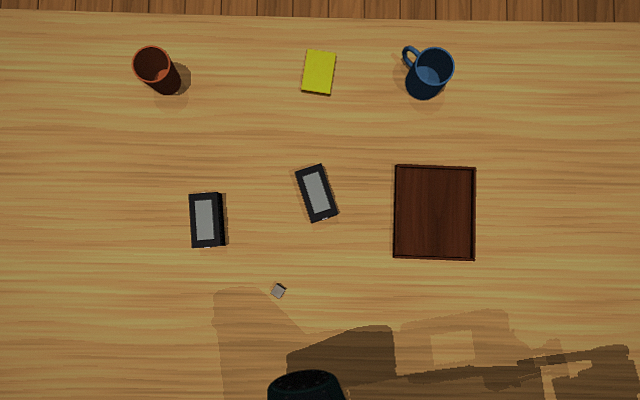

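View pics/side0.png

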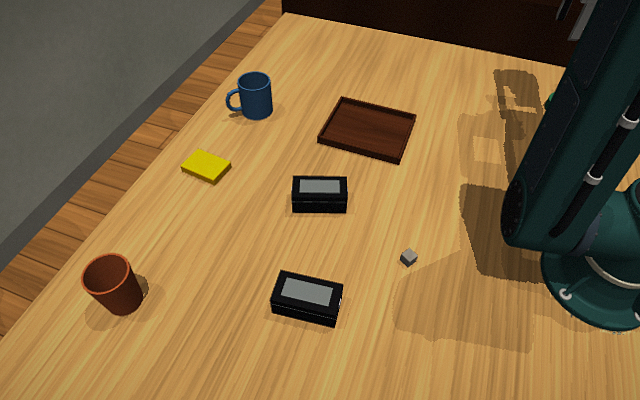

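The top view shows the boxes at about (207,219) and (316,193) and the tray at (435,212). The side view shows both boxes lying flat with grey lid panels. A small grey block at (279,291) and the mugs have to be avoided.

```bash
cat > h.py <<'E'
from bench import robot
import cv2,numpy as np
def cast(s,px,z):
    px=np.array(px,float).reshape(-1,1,2)
    K=np.array([[s["fx"],0,s["cx"]],[0,s["fy"],s["cy"]],[0,0,1]])
    u=cv2.undistortPoints(px,K,np.array([s["k1"],0,0,0.]))[:,0]
    E=np.array(s["extrinsics"]);R,t=E[:3,:3],E[:3,3];C=-R.T@t
    d=np.c_[u,np.ones(len(u))]@R
    return (C+d*((z-C[2])/d[:,2])[:,None])[:,:2]
def rect(p):
    (c,(w,h),a)=cv2.minAreaRect(p.astype(np.float32)*1000)
    a=a if w>h else a+90
    return np.round(np.array(c)/1000,4),sorted([round(w),round(h)]),round(np.deg2rad((a+90)%180-90),3)
def look(n="top"):
    s=robot.snapshot(n);hsv=cv2.cvtColor(s["color"],cv2.COLOR_BGR2HSV);H,S,V=cv2.split(hsv)
    grey=((S<45)&(V>90)&(V<230)).astype(np.uint8)
    blk=(V<60).astype(np.uint8)
    brown=((V<120)&(S>90)&((H<15)|(H>170))).astype(np.uint8)
    for nm,m,z,lo in(("lid",grey,.05,150),("tray",cv2.morphologyEx(brown,cv2.MORPH_OPEN,np.ones((7,7))),.022,1500)):
        for c in cv2.findContours(m,cv2.RETR_EXTERNAL,cv2.CHAIN_APPROX_NONE)[0]:
            if cv2.contourArea(c)>lo:
                print(n,nm,np.round(c[:,0].mean(0)),*rect(cast(s,c,z)))
    return s
E
python3 - <<'E'
from h import *
look();look("side")
E
```

```text
top lid [204. 220.] [0.4932 0.2341] [34, 79] 0.109
top lid [316. 192.] [0.5526 0.0079] [34, 79] 0.336
top tray [435. 211.] [ 0.5182 -0.242 ] [171, 199] -0.027
side lid [307. 291.] [0.4921 0.2313] [34, 80] 0.1
side lid [319. 186.] [0.5512 0.0054] [32, 79] 0.36
side lid [156.  71.] [ 1.1046 -0.2069] [113, 283] -1.547
side lid [ 49. 111.] [ 1.2449 -0.0183] [262, 776] -0.875
side lid [196.  21.] [ 1.0993 -0.5   ] [201, 371] -0.992
side tray [367. 129.] [ 0.5161 -0.2356] [189, 200] -0.022
```

```bash
cat >> h.py <<'E'
def to(x,y,z,yaw):
    o=robot.get_obs();p=np.array(o["tool_pos"]);y0=o["ee_rot"][2]
    d=np.array([x,y,z])-p;c,s=np.cos(yaw),np.sin(yaw)
    t=(yaw-y0+np.pi/2)%np.pi-np.pi/2
    print("t",round(o["time"],2),"turn first",round(-t,3),"then dx,dy,dz",np.round([c*d[0]+s*d[1],s*d[0]-c*d[1],-d[2]],4))
E
python3 -c "
from h import *
to(.552,.0067,.15,.345)"
```

```text
t 0.2 turn first -0.105 then dx,dy,dz [ 0.5794 -0.3663  0.0548]
```
0.685 length: 20 rows of 0.034. Turn row first: 21. Do 1 turn then 19 rows 0.03049,-0.01928,.00289 . Use 2 turn? one, 0.105<0.125. Type rows by hand.

Units first: shifts go in units of 100 mm and turns go in units of 0.25 rad. So 0.03 m is 0.3, -0.019 m is -0.19, -0.105 rad is -0.42.

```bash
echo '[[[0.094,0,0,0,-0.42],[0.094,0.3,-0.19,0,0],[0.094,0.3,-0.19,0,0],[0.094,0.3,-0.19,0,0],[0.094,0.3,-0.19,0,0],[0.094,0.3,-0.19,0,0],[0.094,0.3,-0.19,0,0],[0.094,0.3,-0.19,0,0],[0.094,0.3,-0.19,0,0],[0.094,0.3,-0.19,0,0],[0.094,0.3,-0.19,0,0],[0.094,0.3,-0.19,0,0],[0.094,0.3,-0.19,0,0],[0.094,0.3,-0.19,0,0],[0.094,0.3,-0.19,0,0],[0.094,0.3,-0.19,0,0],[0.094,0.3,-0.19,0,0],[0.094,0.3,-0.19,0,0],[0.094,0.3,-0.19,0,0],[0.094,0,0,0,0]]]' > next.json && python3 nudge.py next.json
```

```text
refused: ROWS must be a list of rows, each a list of 5 numbers. Nothing was moved.
```

The call was refused and nothing moved: it wants a list of rows, each a list of 5 numbers. Same move again in that form.

```bash
echo '[[0.094,0,0,0,-0.42],[0.094,0.3,-0.19,0,0],[0.094,0.3,-0.19,0,0],[0.094,0.3,-0.19,0,0],[0.094,0.3,-0.19,0,0],[0.094,0.3,-0.19,0,0],[0.094,0.3,-0.19,0,0],[0.094,0.3,-0.19,0,0],[0.094,0.3,-0.19,0,0],[0.094,0.3,-0.19,0,0],[0.094,0.3,-0.19,0,0],[0.094,0.3,-0.19,0,0],[0.094,0.3,-0.19,0,0],[0.094,0.3,-0.19,0,0],[0.094,0.3,-0.19,0,0],[0.094,0.3,-0.19,0,0],[0.094,0.3,-0.19,0,0],[0.094,0.3,-0.19,0,0],[0.094,0.3,-0.19,0,0],[0.094,0,0,0,0]]' > next.json && python3 nudge.py next.json; python3 -c "
from h import *
to(.552,.0067,.01,.345)"
```

```text
time: 1.87
tool_pos: [0.5255, -0.0251, 0.2044]
ee_rot: [-3.139, -0.001, 0.351]
wrist_force: [-1.0, -0.6, -0.5]
width: 0.0942
finger_force: 0.0
t 1.87 turn first 0.006 then dx,dy,dz [ 0.0357 -0.021   0.1944]
```

Converted, 0.03 m is 0.3, 0.02 m is 0.2.

```bash
echo '[[0.094,0.18,-0.105,0,0],[0.094,0.18,-0.105,0,0],[0.094,0,0,0.3,0],[0.094,0,0,0.3,0],[0.094,0,0,0.3,0],[0.094,0,0,0.2,0],[0.094,0,0,0,0],[0.094,0,0,0,0],[0.094,0,0,0,0]]' > next.json && python3 nudge.py next.json; python3 -c "
from h import *
to(.552,.0067,.01,.345)
cv2.imwrite('pics/b1.png',robot.snapshot('side')['color'])"
```

```text
time: 2.62
tool_pos: [0.5509, 0.0016, 0.0971]
ee_rot: [3.14, -0.002, 0.344]
wrist_force: [-0.3, 0.1, 0.1]
width: 0.0936
finger_force: 0.0
t 2.62 turn first -0.001 then dx,dy,dz [ 0.0028 -0.0044  0.0871]
```

View pics/b1.png

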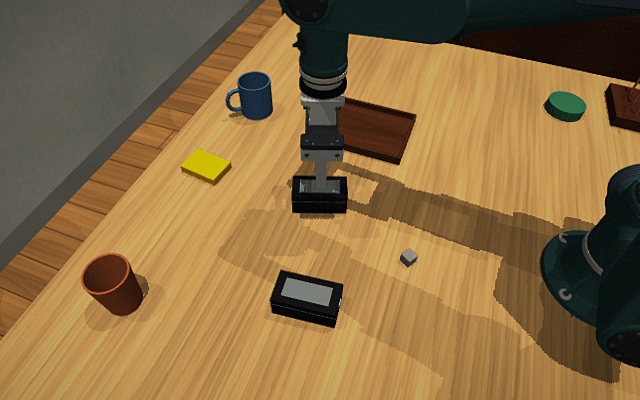

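The fingers are centred over box B at (320,188). I'll lower onto it and grip.

```bash
echo '[[0.094,0.02,-0.04,0,0],[0.094,0,0,0.3,0],[0.094,0,0,0.3,0],[0.094,0,0,0.15,0],[0.094,0,0,0.1,0],[0.094,0,0,0,0],[0.094,0,0,0,0],[0.094,0,0,0,0]]' > next.json && python3 nudge.py next.json; echo '[[0.04,0,0,0,0],[0.04,0,0,0,0],[0.04,0,0,0,0],[0.04,0,0,0,0],[0.04,0,0,0,0],[0.04,0,0,0,0],[0.04,0,0,0,0],[0.04,0,0,0,0]]' > next.json && python3 nudge.py next.json
```

```text
time: 3.33
tool_pos: [0.5522, 0.0064, 0.0126]
ee_rot: [3.14, -0.003, 0.345]
wrist_force: [0.3, 0.4, -0.5]
width: 0.0944
finger_force: 0.0
time: 4.0
tool_pos: [0.5505, 0.0068, 0.0106]
ee_rot: [-3.141, 0.0, 0.345]
wrist_force: [-1.1, 1.5, 1.9]
width: 0.0575
finger_force: 30.0
```

Gripped. Now a lift of 60 mm, a pause and a force reading.

Converted, -0.02 m is -0.2, -0.01 m is -0.1.

```bash
echo '[[0.04,0,0,-0.1,0],[0.04,0,0,-0.2,0],[0.04,0,0,-0.2,0],[0.04,0,0,-0.2,0],[0.04,0,0,0,0],[0.04,0,0,0,0],[0.04,0,0,0,0],[0.04,0,0,0,0],[0.04,0,0,0,0],[0.04,0,0,0,0]]' > next.json && python3 nudge.py next.json; for i in 1 2 3; do echo '[[0.04,0,0,0,0],[0.04,0,0,0,0]]' > next.json && python3 nudge.py next.json; done | grep -E 'force|pos|width'
```

```text
time: 4.83
tool_pos: [0.5496, 0.0065, 0.0789]
ee_rot: [-3.141, 0.003, 0.345]
wrist_force: [0.2, 0.3, -5.4]
width: 0.0579
finger_force: 30.0
tool_pos: [0.5503, 0.0065, 0.08]
wrist_force: [0.4, 0.4, -5.3]
width: 0.0579
finger_force: 30.0
tool_pos: [0.5506, 0.0065, 0.0805]
wrist_force: [0.6, -0.7, -5.9]
width: 0.0578
finger_force: 30.0
tool_pos: [0.5506, 0.0065, 0.0806]
wrist_force: [-1.0, -0.2, -6.1]
width: 0.058
finger_force: 30.0
```

B reads about 5.6 N, so it's probably the loaded one. I'll set it down gently and then lift A.

Converted, 0.02 m is 0.2, 0.015 m is 0.15.

```bash
echo '[[0.04,0,0,0.2,0],[0.04,0,0,0.2,0],[0.04,0,0,0.15,0],[0.04,0,0,0.06,0],[0.04,0,0,0.03,0],[0.04,0,0,0.02,0],[0.04,0,0,0,0],[0.04,0,0,0,0],[0.04,0,0,0,0],[0.04,0,0,0,0]]' > next.json && python3 nudge.py next.json; echo '[[0.04,0,0,0.02,0],[0.04,0,0,0,0],[0.04,0,0,0,0],[0.04,0,0,0,0]]' > next.json && python3 nudge.py next.json
```

```text
time: 6.17
tool_pos: [0.5513, 0.0064, 0.0155]
ee_rot: [3.141, -0.002, 0.345]
wrist_force: [-0.3, -0.8, -4.5]
width: 0.0577
finger_force: 30.0
time: 6.5
tool_pos: [0.5505, 0.0065, 0.0124]
ee_rot: [3.142, 0.0, 0.345]
wrist_force: [0.5, 0.2, -4.8]
width: 0.0575
finger_force: 30.0
```

Converted, 0.001 m is 0.01.

```bash
echo '[[0.04,0,0,0.01,0],[0.04,0,0,0,0],[0.04,0,0,0,0],[0.04,0,0,0,0]]' > next.json && python3 nudge.py next.json; echo '[[0.04,0,0,0.01,0],[0.04,0,0,0,0],[0.04,0,0,0,0],[0.04,0,0,0,0]]' > next.json && python3 nudge.py next.json
```

```text
time: 6.83
tool_pos: [0.5505, 0.0065, 0.0114]
ee_rot: [3.142, 0.0, 0.345]
wrist_force: [0.6, -0.0, -5.8]
width: 0.0579
finger_force: 30.0
time: 7.17
tool_pos: [0.5508, 0.0064, 0.0106]
ee_rot: [3.141, -0.001, 0.345]
wrist_force: [1.1, 0.2, -4.8]
width: 0.0581
finger_force: 30.0
```

Converted, 0.001 m is 0.01.

```bash
echo '[[0.04,0,0,0.01,0],[0.04,0,0,0,0],[0.04,0,0,0,0],[0.04,0,0,0,0]]' > next.json && python3 nudge.py next.json; echo '[[0.04,0,0,0.01,0],[0.04,0,0,0,0],[0.04,0,0,0,0],[0.04,0,0,0,0]]' > next.json && python3 nudge.py next.json
```

```text
time: 7.5
tool_pos: [0.5508, 0.0065, 0.0106]
ee_rot: [3.141, -0.001, 0.345]
wrist_force: [-3.9, -0.8, 4.4]
width: 0.0576
finger_force: 30.0
time: 7.83
tool_pos: [0.5509, 0.0064, 0.0106]
ee_rot: [3.141, -0.001, 0.345]
wrist_force: [-5.0, -0.8, 8.5]
width: 0.0577
finger_force: 30.0
```

It's down. I'll open and retreat.

Converted, -0.03 m is -0.3, -0.02 m is -0.2, 0.12 rad is 0.48.

```bash
echo '[[0.094,0,0,0,0],[0.094,0,0,0,0],[0.094,0,0,0,0],[0.094,0,0,0,0],[0.094,0,0,0,0],[0.094,0,0,0,0],[0.094,0,0,-0.2,0],[0.094,0,0,-0.3,0],[0.094,0,0,-0.3,0],[0.094,0,0,-0.3,0],[0.094,0,0,0,0.48],[0.094,0,0,0,0.48],[0.094,0,0,0,0],[0.094,0,0,0,0]]' > next.json && python3 nudge.py next.json; python3 -c "
from h import *
to(.4927,.233,.01,.105)"
```

```text
time: 9.0
tool_pos: [0.5504, 0.0065, 0.1182]
ee_rot: [-3.142, 0.0, 0.108]
wrist_force: [-0.5, -0.5, -0.0]
width: 0.0938
finger_force: 0.0
t 9.0 turn first 0.003 then dx,dy,dz [-0.0336 -0.2313  0.1082]
```

Converted, -0.029 m is -0.29, 0.02 m is 0.2.

```bash
echo '[[0.094,-0.042,-0.29,0,0],[0.094,-0.042,-0.29,0,0],[0.094,-0.042,-0.29,0,0],[0.094,-0.042,-0.29,0,0],[0.094,-0.042,-0.29,0,0],[0.094,-0.042,-0.29,0,0],[0.094,-0.042,-0.29,0,0],[0.094,-0.042,-0.29,0,0],[0.094,0,0,0.2,0],[0.094,0,0,0,0],[0.094,0,0,0,0],[0.094,0,0,0,0],[0.094,0,0,0,0]]' > next.json && python3 nudge.py next.json; python3 -c "
from h import *
to(.4927,.233,.01,.105)
cv2.imwrite('pics/a1.png',robot.snapshot('side')['color'])"
```

```text
time: 10.08
tool_pos: [0.4935, 0.233, 0.099]
ee_rot: [3.141, -0.001, 0.104]
wrist_force: [-0.2, 0.4, 1.1]
width: 0.0938
finger_force: 0.0
t 10.08 turn first -0.001 then dx,dy,dz [-0.0008 -0.0001  0.089 ]
```

View pics/a1.png

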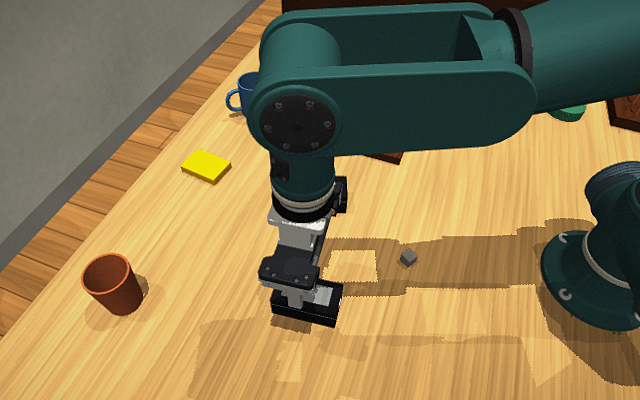

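The gripper is over box A at (307,300), with its fingers to either side.

```bash
echo '[[0.094,0,0,0.3,0],[0.094,0,0,0.3,0],[0.094,0,0,0.15,0],[0.094,0,0,0.12,0],[0.094,0,0,0,0],[0.094,0,0,0,0],[0.094,0,0,0,0]]' > next.json && python3 nudge.py next.json; echo '[[0.04,0,0,0,0],[0.04,0,0,0,0],[0.04,0,0,0,0],[0.04,0,0,0,0],[0.04,0,0,0,0],[0.04,0,0,0,0],[0.04,0,0,0,0],[0.04,0,0,0,0]]' > next.json && python3 nudge.py next.json; echo '[[0.04,0,0,-0.1,0],[0.04,0,0,-0.2,0],[0.04,0,0,-0.2,0],[0.04,0,0,-0.2,0],[0.04,0,0,0,0],[0.04,0,0,0,0],[0.04,0,0,0,0],[0.04,0,0,0,0],[0.04,0,0,0,0],[0.04,0,0,0,0]]' > next.json && python3 nudge.py next.json;  for i in 1 2; do echo '[[0.04,0,0,0,0],[0.04,0,0,0,0]]' > next.json && python3 nudge.py next.json; done | grep -E 'force|pos|width'
```

```text
time: 10.72
tool_pos: [0.4943, 0.2339, 0.0132]
ee_rot: [-3.141, -0.003, 0.104]
wrist_force: [0.4, -0.2, 1.3]
width: 0.0939
finger_force: 0.0
time: 11.38
tool_pos: [0.493, 0.2336, 0.0116]
ee_rot: [3.141, -0.0, 0.105]
wrist_force: [0.1, -0.1, 1.8]
width: 0.0578
finger_force: 30.0
time: 12.22
tool_pos: [0.4921, 0.2334, 0.08]
ee_rot: [3.141, 0.003, 0.105]
wrist_force: [-0.6, -0.3, -2.1]
width: 0.058
finger_force: 30.0
tool_pos: [0.4926, 0.2336, 0.0809]
wrist_force: [1.0, -0.4, -2.4]
width: 0.058
finger_force: 30.0
tool_pos: [0.4929, 0.2337, 0.0814]
wrist_force: [0.2, 0.3, -1.8]
width: 0.058
finger_force: 30.0
```

A reads about 2 N, so it's empty and B is the loaded box. I'll set A back down.

Converted, 0.02 m is 0.2, 0.015 m is 0.15.

```bash
echo '[[0.04,0,0,0.2,0],[0.04,0,0,0.2,0],[0.04,0,0,0.15,0],[0.04,0,0,0.06,0],[0.04,0,0,0.03,0],[0.04,0,0,0.02,0],[0.04,0,0,0,0],[0.04,0,0,0,0],[0.04,0,0,0.02,0],[0.04,0,0,0,0],[0.04,0,0,0,0],[0.04,0,0,0.01,0],[0.04,0,0,0,0],[0.04,0,0,0,0]]' > next.json && python3 nudge.py next.json; echo '[[0.04,0,0,0.01,0],[0.04,0,0,0,0],[0.04,0,0,0,0],[0.04,0,0,0,0]]' > next.json && python3 nudge.py next.json; echo '[[0.04,0,0,0.01,0],[0.04,0,0,0,0],[0.04,0,0,0,0],[0.04,0,0,0,0]]' > next.json && python3 nudge.py next.json
```

```text
time: 13.72
tool_pos: [0.4928, 0.2337, 0.0124]
ee_rot: [3.142, 0.0, 0.105]
wrist_force: [-0.0, -0.4, -2.0]
width: 0.0578
finger_force: 30.0
time: 14.05
tool_pos: [0.4931, 0.2338, 0.0116]
ee_rot: [-3.142, -0.001, 0.105]
wrist_force: [0.6, 0.3, -0.9]
width: 0.0581
finger_force: 30.0
time: 14.38
tool_pos: [0.4931, 0.2338, 0.0116]
ee_rot: [3.142, -0.001, 0.105]
wrist_force: [-2.5, -0.6, 4.5]
width: 0.0579
finger_force: 30.0
```

Converted, -0.03 m is -0.3, -0.02 m is -0.2.

```bash
echo '[[0.094,0,0,0,0],[0.094,0,0,0,0],[0.094,0,0,0,0],[0.094,0,0,0,0],[0.094,0,0,0,0],[0.094,0,0,0,0],[0.094,0,0,-0.2,0],[0.094,0,0,-0.3,0],[0.094,0,0,-0.3,0],[0.094,0,0,-0.3,0],[0.094,0,0,0,0]]' > next.json && python3 nudge.py next.json; echo '[[0.094,0.042,0.29,0,0],[0.094,0.042,0.29,0,0],[0.094,0.042,0.29,0,0],[0.094,0.042,0.29,0,0],[0.094,0.042,0.29,0,0],[0.094,0.042,0.29,0,0],[0.094,0.042,0.29,0,0],[0.094,0.042,0.29,0,0],[0.094,0,0,0,-0.48],[0.094,0,0,0,-0.48],[0.094,0,0,0,0],[0.094,0,0,0,0],[0.094,0,0,0,0]]' > next.json && python3 nudge.py next.json; python3 -c "
from h import *
look('side')
to(.5508,.0065,.01,.345)"
```

```text
time: 15.3
tool_pos: [0.4969, 0.2351, 0.1281]
ee_rot: [-3.139, -0.013, 0.105]
wrist_force: [1.4, 0.4, 1.2]
width: 0.0939
finger_force: 0.0
time: 16.38
tool_pos: [0.5503, 0.0067, 0.1201]
ee_rot: [-3.141, 0.001, 0.343]
wrist_force: [-0.1, -0.5, 0.1]
width: 0.0939
finger_force: 0.0
side lid [307. 292.] [0.4923 0.2318] [34, 80] 0.1
side lid [317.  96.] [ 0.6569 -0.2599] [111, 120] -1.45
side lid [110.  71.] [ 1.2786 -0.1684] [461, 989] -1.567
side tray [373. 129.] [ 0.5131 -0.2355] [190, 192] -0.019
t 16.43 turn first -0.002 then dx,dy,dz [0.0003 0.0004 0.1102]
```

```bash
echo '[[0.094,0,0,0.3,0],[0.094,0,0,0.3,0],[0.094,0,0,0.3,0],[0.094,0,0,0.12,0],[0.094,0,0,0.06,0],[0.094,0,0,0,0],[0.094,0,0,0,0],[0.094,0,0,0,0]]' > next.json && python3 nudge.py next.json; echo '[[0.04,0,0,0,0],[0.04,0,0,0,0],[0.04,0,0,0,0],[0.04,0,0,0,0],[0.04,0,0,0,0],[0.04,0,0,0,0],[0.04,0,0,0,0],[0.04,0,0,0,0]]' > next.json && python3 nudge.py next.json; echo '[[0.04,0,0,-0.1,0],[0.04,0,0,-0.2,0],[0.04,0,0,-0.3,0],[0.04,0,0,-0.3,0],[0.04,0,0,0,0.48],[0.04,0,0,0,0.48],[0.04,0,0,0,0.48],[0.04,0,0,0,0.048],[0.04,0,0,0,0],[0.04,0,0,0,0],[0.04,0,0,0,0]]' > next.json && python3 nudge.py next.json; python3 -c "
from h import *
to(.518,-.241,.02,-.027)"
```

```text
time: 17.1
tool_pos: [0.5523, 0.0064, 0.0147]
ee_rot: [3.14, -0.004, 0.345]
wrist_force: [-0.2, -0.2, 0.1]
width: 0.0941
finger_force: 0.0
time: 17.77
tool_pos: [0.5506, 0.0064, 0.0125]
ee_rot: [3.141, -0.0, 0.345]
wrist_force: [0.4, -0.5, 0.8]
width: 0.0581
finger_force: 30.0
time: 18.68
tool_pos: [0.5502, 0.0065, 0.1019]
ee_rot: [3.142, 0.001, -0.025]
wrist_force: [0.7, -0.9, -5.5]
width: 0.0579
finger_force: 30.0
t 18.68 turn first 0.002 then dx,dy,dz [-0.0255  0.2483  0.0819]
```

Converted, -0.0025 m is -0.025, 0.0245 m is 0.245.

```bash
echo '[[0.04,-0.012,0.12,0,0],[0.04,-0.025,0.245,0,0],[0.04,-0.025,0.245,0,0],[0.04,-0.025,0.245,0,0],[0.04,-0.025,0.245,0,0],[0.04,-0.025,0.245,0,0],[0.04,-0.025,0.245,0,0],[0.04,-0.025,0.245,0,0],[0.04,-0.025,0.245,0,0],[0.04,-0.025,0.245,0,0],[0.04,-0.012,0.13,0,0],[0.04,0,0,0,0],[0.04,0,0,0.2,0],[0.04,0,0,0.2,0],[0.04,0,0,0,0],[0.04,0,0,0,0],[0.04,0,0,0,0]]' > next.json && python3 nudge.py next.json; python3 -c "
from h import *
to(.518,-.241,.0185,-.027)
cv2.imwrite('pics/t1.png',robot.snapshot('side')['color'])
s=look();cv2.imwrite('pics/t2.png',s['color'])"
```

```text
time: 20.1
tool_pos: [0.5196, -0.2379, 0.0634]
ee_rot: [3.141, -0.001, -0.026]
wrist_force: [0.4, 0.5, -4.5]
width: 0.0583
finger_force: 30.0
t 20.1 turn first 0.001 then dx,dy,dz [-0.0015  0.0031  0.0449]
top lid [204. 219.] [0.4937 0.2347] [34, 80] 0.093
top tray [419. 203.] [ 0.5182 -0.2353] [158, 199] -0.032
```

View pics/t1.png

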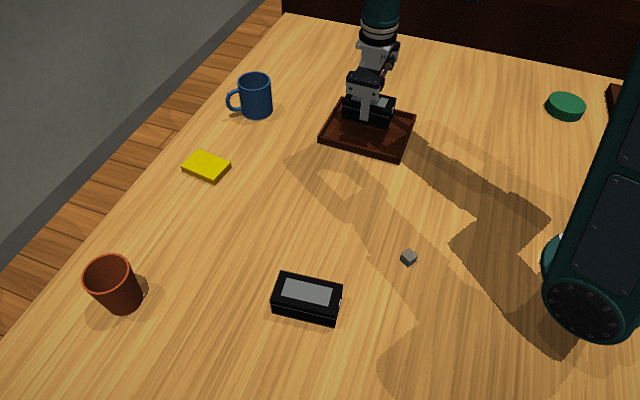

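Box B is held level over the tray at about (368,110). Now I'll lower it in.

Converted, 0.015 m is 0.15, 0.006 m is 0.06.

```bash
echo '[[0.04,-0.01,0.03,0,0],[0.04,0,0,0.15,0],[0.04,0,0,0.15,0],[0.04,0,0,0.06,0],[0.04,0,0,0.03,0],[0.04,0,0,0.01,0],[0.04,0,0,0,0],[0.04,0,0,0,0],[0.04,0,0,0,0],[0.04,0,0,0.01,0],[0.04,0,0,0,0],[0.04,0,0,0,0]]' > next.json && python3 nudge.py next.json; echo '[[0.04,0,0,0.01,0],[0.04,0,0,0,0],[0.04,0,0,0,0],[0.04,0,0,0,0]]' > next.json && python3 nudge.py next.json; echo '[[0.04,0,0,0.01,0],[0.04,0,0,0,0],[0.04,0,0,0,0],[0.04,0,0,0,0]]' > next.json && python3 nudge.py next.json
```

```text
time: 21.2
tool_pos: [0.518, -0.2412, 0.0217]
ee_rot: [3.141, -0.0, -0.027]
wrist_force: [0.4, 0.2, -4.4]
width: 0.0579
finger_force: 30.0
time: 21.53
tool_pos: [0.5179, -0.2412, 0.0204]
ee_rot: [3.142, 0.0, -0.027]
wrist_force: [-0.3, 0.1, -4.6]
width: 0.0579
finger_force: 30.0
time: 21.87
tool_pos: [0.5179, -0.2412, 0.0195]
ee_rot: [3.142, 0.0, -0.027]
wrist_force: [0.0, -0.3, -5.2]
width: 0.0577
finger_force: 30.0
```

```bash
echo '[[0.04,0,0,0.01,0],[0.04,0,0,0,0],[0.04,0,0,0,0],[0.04,0,0,0,0]]' > next.json && python3 nudge.py next.json; echo '[[0.04,0,0,0.01,0],[0.04,0,0,0,0],[0.04,0,0,0,0],[0.04,0,0,0,0]]' > next.json && python3 nudge.py next.json
```

```text
time: 22.2
tool_pos: [0.518, -0.2413, 0.0186]
ee_rot: [3.141, -0.0, -0.027]
wrist_force: [0.2, 0.8, -4.7]
width: 0.0582
finger_force: 30.0
time: 22.53
tool_pos: [0.518, -0.2413, 0.0185]
ee_rot: [3.141, -0.001, -0.027]
wrist_force: [-2.1, 1.6, 3.6]
width: 0.0577
finger_force: 30.0
```

It's on the tray floor. I'll release, retreat and check.

```bash
echo '[[0.094,0,0,0,0],[0.094,0,0,0,0],[0.094,0,0,0,0],[0.094,0,0,0,0],[0.094,0,0,0,0],[0.094,0,0,0,0],[0.094,0,0,-0.2,0],[0.094,0,0,-0.3,0],[0.094,0,0,-0.3,0],[0.094,0,0,-0.3,0],[0.094,0,0,-0.3,0],[0.094,-0.3,0.3,0,0],[0.094,-0.3,0.3,0,0],[0.094,-0.3,0.3,0,0],[0.094,-0.3,0.3,0,0],[0.094,-0.3,0.3,0,0],[0.094,-0.3,0.3,0,0],[0.094,0,0,0,0],[0.094,0,0,0,0],[0.094,0,0,0,0]]' > next.json && python3 nudge.py next.json; echo '[[0.094,-0.3,0.3,0,0],[0.094,-0.3,0.3,0,0],[0.094,-0.3,0.3,0,0],[0.094,0,0,0,0],[0.094,0,0,0,0]]' > next.json && python3 nudge.py next.json; python3 -c "
from h import *
s=look();cv2.imwrite('pics/f1.png',s['color']);look('side')"
```

```text
time: 24.2
tool_pos: [0.3365, -0.413, 0.1574]
ee_rot: [-3.141, -0.001, -0.028]
wrist_force: [0.0, 0.5, -0.1]
width: 0.0939
finger_force: 0.0
time: 24.62
tool_pos: [0.2459, -0.4992, 0.1572]
ee_rot: [-3.141, -0.0, -0.028]
wrist_force: [-0.3, 0.1, -0.2]
width: 0.0943
finger_force: 0.0
top lid [204. 220.] [0.4934 0.2346] [34, 79] 0.118
top lid [439. 210.] [ 0.5207 -0.2426] [34, 80] -0.04
top tray [433. 213.] [ 0.5182 -0.2419] [170, 198] -0.022
side lid [307. 292.] [0.4923 0.2318] [34, 80] 0.1
side lid [369. 114.] [ 0.5213 -0.2509] [34, 80] -0.044
side lid [151.  75.] [ 1.0805 -0.2105] [84, 220] -1.195
side lid [ 45. 120.] [ 1.244  -0.0163] [235, 737] -0.795
side lid [206.  20.] [ 1.1031 -0.4918] [134, 289] -1.419
side tray [366. 133.] [ 0.5166 -0.2352] [189, 200] -0.016
```

View pics/f1.png

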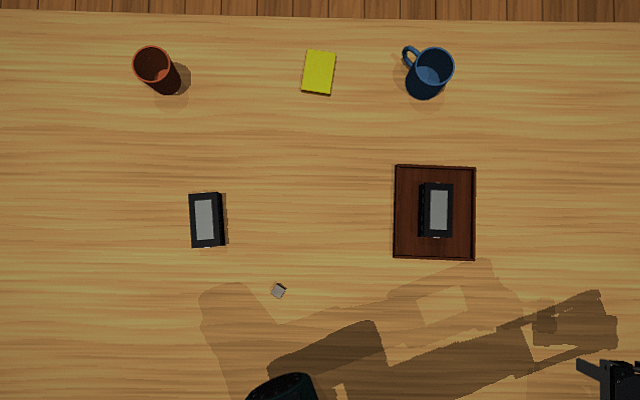

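Box B lies flat and centred in the tray at (439,210), within 2–3 mm. The empty box A is flat on the counter at (207,220).

```bash
python3 -c "
from bench import robot
print(robot.close_job())"
```

```text
the job is handed in; nothing more can be done
None
```

I lifted both boxes in turn: the heavier one (about 5.5 N against about 2 N) is now flat in the middle of the tray, the empty one is flat on the counter clear of it, and the job was handed in at about 25 s.

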